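# Complete the rack in the nest, then draw the sprung pusher to its mark and hold it open

## Robot

A 7-joint arm with a two-finger parallel gripper is mounted at the origin on a cart in front of the work surface, level with it; the furniture and walls round the work are solid. World frame = base frame: x ahead of the robot, y to its left, z up, the work surface at z = 0. Lengths are in mm, angles in rad, forces in N, time in s.
With the tool pointing down it reaches from about 400 to 875 mm from the base axis. Payload 4.4 kg.
Tool frame: the origin (TCP) lies at the very end of the fingers, on their centre line; the grasp point (between the pads) lies 19 mm behind it; z points along the fingers, y is the line along which they close (so a half turn about z gives the same grasp; the last joint's range is limited). The gripper opens to 85 mm and grips with 20 to 120 N. Pads are 22 mm wide; open, the fingers measure 114 mm over their backs; the gripper's body (76 mm by 85 mm) begins 54 mm behind the grasp point. The pads swing forward as they close: fully open they stand 13 mm farther back than shut.
Start: joints at [1.175, 0.628, 0.038, 1.517, -0.027, 0.996, -0.02], TCP at [210.534, -614.975, 208.013] pointing down, gripper open.
Joint ranges: [-3.06, 3.06], [-0.37, 2.12], [-1.25, 1.32], [0.18, 2.47], [-1.1, 4.24], [0.23, 1.98], [-2.94, 2.94]. Speed limits (rad/s): [2.57, 2.57, 3.14, 3.14, 3.14, 3.14, 3.14].

## Interface

Orientations are given as [roll, pitch, yaw] about the fixed x, y, z axes, in that order (R = Rz(yaw) Ry(pitch) Rx(roll)).
In Python, from cell import read_state, get_image, camera_params, finish_job gives the robot as it stands.
- The arm moves only by the tool arm_command, never from a script. Its argument "deltas" is a list of rows, each an object of numbers: "dx", "dy", "dz": the shift along the world's x, y, z in m; "yaw": the turn about the world's z in degrees; "jaw": the opening, from 0 (shut) to 1 (fully open). A call has 1 to 20 rows; each row is the pose to reach, as a shift and turn from the pose commanded when the call began; what a row does not reach only later rows make up. A row lasts 1/10 s, in which the tool goes at most 50 mm and 8.59 degrees, less where a joint would pass 70% of its speed; a pose out of reach is approached as far as the arm can. A call with a gripper value outside its range is refused whole. The fingers move at their own pace and stop on an object; the grip force is fixed at half the most. Time passes only in rows, so rows that repeat a pose let the fingers close. It gives the time, the measured TCP pose, the force, the opening and the grip force at its end, in the units of the state.
- read_state(): the state, without advancing time (a new reading comes with each control period).
- get_image(name): name is "scene" or "top" or "wrist"; returns (picture, depth): 480x640x3 uint8, red, green, blue; 480x640 float32, mm along the optical axis (not along the pixel's ray), 0 where there is no reading.
- camera_params(name): a dict with "camera_matrix" (3x3 intrinsics, pixels), "extrinsics" (4x4, takes a point from camera to world coordinates). Camera axes: x right, y down, z forward; pixel columns grow to the right and rows downward; lengths in mm; the calibration is good to about 2 mm. The wrist camera is an equidistant fisheye: a pixel r from the principal point sees the ray r / f radians off the axis. A picture is of the moment at which its call begins: read the wrist's pose just before it. camera_params takes no time and is no camera call; for the wrist camera it gives the pose at the moment of the call.
- finish_job(): hands the job in; it is judged then, once.
The state is a dict: "clock": time; "qpos": joint angles; "qd": joint speeds; "tau": joint torques, N m; "eef_pos": TCP position; "tool_rot": TCP orientation; "force": force on the tool from outside, world axes, zero at the start; "torque": the same for the moment, N m; "width": finger opening in mm; "gripper_force": force on a finger pad.
Only numpy, scipy, OpenCV 4.12 (cv2) and the standard library are available. Lean on these libraries where they do the work, as an engineer would, in place of code of your own. Each camera call takes 0.05 s, during which the arm holds its last target. There are 200 camera calls.

## Task

Complete the tube rack that is clamped in the nest: put a yellow-capped tube from the bench rack upright and fully home into each of its two empty places, leaving the third yellow tube in the bench rack and the white-capped tubes alone. Then pull the nest's sprung pusher rod out by its black knob until the red ring on the rod is level with the mouth of the sleeve (the rod is then drawn 40 mm), so that a colleague can lift the full rack out. Finish while still holding the knob there: the spring shuts the nest if it is let go.

Things in the scene. Friction and masses are not known exactly. Their poses are not given: they have to be found in the camera images.
- nest: Rack nest fixed to the bench: grey plate 372 x 78 mm (top 15 mm above the bench), seat for one tube rack between two white rails (tops 35 mm above the bench), end stop (57 mm) at its right end, sleeve with a sprung pusher rod at its left end. Origin on the bench under the seat's middle; x runs along the seat from pusher to end stop, z up
- pusher (a joint): Pusher slide, m: 0 = white head pressed on the rack's end (as found), grows as the knob is pulled straight away from the rack (nest -x); stop at 0.060. Inner spring pulls back, 4 N at 0, 8.8 N at 0.040, and shuts it if let go. A red ring, 4 mm wide, round the 11 mm steel rod is hidden in the sleeve as found and stands centred at the sleeve's mouth at 0.040
- knob (a point): Middle of the black spool-shaped knob on the outer end of the pusher rod, on the rod's axis, 47 mm above the bench (only bench under it): grip barrel 23 mm in diameter, 30 mm long along the rod, between flanges 30 mm in diameter. Moves with the rod; axes as the nest's
- sleeve_mouth (a point): Middle of the sleeve's brass mouth, fixed, on the rod's axis, 47 mm above the bench; as found the knob's middle is 35 mm from it. Sleeve and clamp cap reach no higher than 66 mm
- run_rack: White ten-place tube rack clamped endwise in the nest, 23 x 205 x 64 mm. Origin mid-underside, 15 mm above the bench, y along it. Places in one row, pitch 19.8 mm, at y = +/-0.0099, 0.0297, 0.0495, 0.0693, 0.0891; pockets 17.6 mm along y, 19 mm across, floor 5 mm and partition tops 59 mm above the origin. Eight hold white-capped tubes, two are empty, differently each time
- bench_rack: Identical ten-place rack standing loose on the bench behind the nest (origin mid-underside, on the bench; y along it, same places). It holds the three yellow-capped tubes, in changing places
- white_0: White-capped sample tube already in the rack in the nest: 15.4 mm in diameter, 97 mm long with its 18 mm cap. Origin at the middle of its round foot, z along the tube
- white_1: White-capped sample tube already in the rack in the nest: 15.4 mm in diameter, 97 mm long with its 18 mm cap. Origin at the middle of its round foot, z along the tube
- white_2: White-capped sample tube already in the rack in the nest: 15.4 mm in diameter, 97 mm long with its 18 mm cap. Origin at the middle of its round foot, z along the tube
- white_3: White-capped sample tube already in the rack in the nest: 15.4 mm in diameter, 97 mm long with its 18 mm cap. Origin at the middle of its round foot, z along the tube
- white_4: White-capped sample tube already in the rack in the nest: 15.4 mm in diameter, 97 mm long with its 18 mm cap. Origin at the middle of its round foot, z along the tube
- white_5: White-capped sample tube already in the rack in the nest: 15.4 mm in diameter, 97 mm long with its 18 mm cap. Origin at the middle of its round foot, z along the tube
- white_6: White-capped sample tube already in the rack in the nest: 15.4 mm in diameter, 97 mm long with its 18 mm cap. Origin at the middle of its round foot, z along the tube
- white_7: White-capped sample tube already in the rack in the nest: 15.4 mm in diameter, 97 mm long with its 18 mm cap. Origin at the middle of its round foot, z along the tube
- yellow_0: Yellow-capped sample tube waiting in the bench rack: 15.4 mm in diameter, 97 mm long with its 18 mm cap (the top 11 mm), 12 g. Origin at the middle of its round foot, z along the tube. It stands out of a rack by 38 mm and can be gripped there from above, across the rack, 62 to 86 mm above its foot
- yellow_1: Yellow-capped sample tube waiting in the bench rack: 15.4 mm in diameter, 97 mm long with its 18 mm cap (the top 11 mm), 12 g. Origin at the middle of its round foot, z along the tube. It stands out of a rack by 38 mm and can be gripped there from above, across the rack, 62 to 86 mm above its foot
- yellow_2: Yellow-capped sample tube waiting in the bench rack: 15.4 mm in diameter, 97 mm long with its 18 mm cap (the top 11 mm), 12 g. Origin at the middle of its round foot, z along the tube. It stands out of a rack by 38 mm and can be gripped there from above, across the rack, 62 to 86 mm above its foot

How it is judged (in metres and radians):
On the way, in this order (a step that is already met when the one before it is completed fails the run):
1. both empty places of the rack in the nest hold a released yellow-capped tube, fully home, while the pusher still clamps the rack ((((z of yellow_0 in the frame of run_rack between 0.002 and 0.011 m and horizontal distance between yellow_0 and run_rack below 0.097 m and angle between yellow_0's own z axis and vertical below 0.15 rad and contact force between the fingers and yellow_0 below 0.1 N) and (z of yellow_1 in the frame of run_rack between 0.002 and 0.011 m and horizontal distance between yellow_1 and run_rack below 0.097 m and angle between yellow_1's own z axis and vertical below 0.15 rad and contact force between the fingers and yellow_1 below 0.1 N) and z of yellow_2 in the frame of bench_rack between 0.002 and 0.011 m and horizontal distance between yellow_2 and bench_rack below 0.097 m and angle between yellow_2's own z axis and vertical below 0.15 rad) or ((z of yellow_0 in the frame of run_rack between 0.002 and 0.011 m and horizontal distance between yellow_0 and run_rack below 0.097 m and angle between yellow_0's own z axis and vertical below 0.15 rad and contact force between the fingers and yellow_0 below 0.1 N) and (z of yellow_2 in the frame of run_rack between 0.002 and 0.011 m and horizontal distance between yellow_2 and run_rack below 0.097 m and angle between yellow_2's own z axis and vertical below 0.15 rad and contact force between the fingers and yellow_2 below 0.1 N) and z of yellow_1 in the frame of bench_rack between 0.002 and 0.011 m and horizontal distance between yellow_1 and bench_rack below 0.097 m and angle between yellow_1's own z axis and vertical below 0.15 rad) or ((z of yellow_1 in the frame of run_rack between 0.002 and 0.011 m and horizontal distance between yellow_1 and run_rack below 0.097 m and angle between yellow_1's own z axis and vertical below 0.15 rad and contact force between the fingers and yellow_1 below 0.1 N) and (z of yellow_2 in the frame of run_rack between 0.002 and 0.011 m and horizontal distance between yellow_2 and run_rack below 0.097 m and angle between yellow_2's own z axis and vertical below 0.15 rad and contact force between the fingers and yellow_2 below 0.1 N) and z of yellow_0 in the frame of bench_rack between 0.002 and 0.011 m and horizontal distance between yellow_0 and bench_rack below 0.097 m and angle between yellow_0's own z axis and vertical below 0.15 rad)) and value of joint pusher below 0.004 m and horizontal distance between run_rack and nest below 0.006 m and angle between run_rack's own z axis and vertical below 0.05 rad), for 0.2 s.
2. the pusher rod is drawn out to its red ring and held there by the knob (value of joint pusher between 0.035 and 0.045 m and velocity of joint pusher between -0.01 and 0.01 m/s and contact force between the fingers and pusher above 4 N and contact force between each of run_rack, yellow_0, yellow_1, yellow_2 and pusher below 0.3 N), for 0.5 s.
At the end, for the whole second after the job is handed in: Gripper holding the knob, pusher drawn 40 +/- 5 mm (red ring at the sleeve mouth) and still, nothing else bearing on it; rack in its seat within 6 mm; all eight white and two yellow tubes upright on its pocket floors (within 6 mm); third yellow tube upright in the bench rack (all of step 2 and horizontal distance between run_rack and nest below 0.006 m and angle between run_rack's own z axis and vertical below 0.05 rad and (((z of yellow_0 in the frame of run_rack between 0.002 and 0.011 m and horizontal distance between yellow_0 and run_rack below 0.097 m and angle between yellow_0's own z axis and vertical below 0.15 rad and contact force between the fingers and yellow_0 below 0.1 N) and (z of yellow_1 in the frame of run_rack between 0.002 and 0.011 m and horizontal distance between yellow_1 and run_rack below 0.097 m and angle between yellow_1's own z axis and vertical below 0.15 rad and contact force between the fingers and yellow_1 below 0.1 N) and z of yellow_2 in the frame of bench_rack between 0.002 and 0.011 m and horizontal distance between yellow_2 and bench_rack below 0.097 m and angle between yellow_2's own z axis and vertical below 0.15 rad) or ((z of yellow_0 in the frame of run_rack between 0.002 and 0.011 m and horizontal distance between yellow_0 and run_rack below 0.097 m and angle between yellow_0's own z axis and vertical below 0.15 rad and contact force between the fingers and yellow_0 below 0.1 N) and (z of yellow_2 in the frame of run_rack between 0.002 and 0.011 m and horizontal distance between yellow_2 and run_rack below 0.097 m and angle between yellow_2's own z axis and vertical below 0.15 rad and contact force between the fingers and yellow_2 below 0.1 N) and z of yellow_1 in the frame of bench_rack between 0.002 and 0.011 m and horizontal distance between yellow_1 and bench_rack below 0.097 m and angle between yellow_1's own z axis and vertical below 0.15 rad) or ((z of yellow_1 in the frame of run_rack between 0.002 and 0.011 m and horizontal distance between yellow_1 and run_rack below 0.097 m and angle between yellow_1's own z axis and vertical below 0.15 rad and contact force between the fingers and yellow_1 below 0.1 N) and (z of yellow_2 in the frame of run_rack between 0.002 and 0.011 m and horizontal distance between yellow_2 and run_rack below 0.097 m and angle between yellow_2's own z axis and vertical below 0.15 rad and contact force between the fingers and yellow_2 below 0.1 N) and z of yellow_0 in the frame of bench_rack between 0.002 and 0.011 m and horizontal distance between yellow_0 and bench_rack below 0.097 m and angle between yellow_0's own z axis and vertical below 0.15 rad)) and z of white_0 in the frame of run_rack between 0.002 and 0.011 m and horizontal distance between each of white_0, white_1, white_2, white_3, white_4, white_5, white_6, white_7 and run_rack below 0.097 m and angle between each of white_0, white_1, white_2, white_3, white_4, white_5, white_6, white_7's own z axis and vertical below 0.15 rad and z of white_1 in the frame of run_rack between 0.002 and 0.011 m and z of white_2 in the frame of run_rack between 0.002 and 0.011 m and z of white_3 in the frame of run_rack between 0.002 and 0.011 m and z of white_4 in the frame of run_rack between 0.002 and 0.011 m and z of white_5 in the frame of run_rack between 0.002 and 0.011 m and z of white_6 in the frame of run_rack between 0.002 and 0.011 m and z of white_7 in the frame of run_rack between 0.002 and 0.011 m); the arm keeps its last pose, push and grip.
It fails at once if a white-capped tube is pulled out of its place (z of any of white_0, white_1, white_2, white_3, white_4, white_5, white_6, white_7 in the frame of run_rack above 0.03 m).
It fails at once if the bench rack is knocked over (angle between bench_rack's own z axis and vertical above 0.4 rad).
It fails at once if the rack is lifted or tipped out of the nest (z of run_rack in the frame of nest above 0.03 m or angle between run_rack's own z axis and vertical above 0.2 rad).
It also fails if it takes over 64 s, if anything falls off the work surface, if the arm or the gripper's body presses on something with over 40 N, if the wrist force passes 120 N, or if a joint passes its speed limit or range.

## Working session

There is one attempt and no reset: what is moved stays moved. The work goes in short steps, Python scripts to look and compute and a tool call to move; the robot and the scene stay as the last step left them, time stands still between calls to the robot, and variables do not carry over. Pictures are saved under pics/ and viewed, at most 10 in all, crops included, and the job is handed in when it is done.

Besides the shell and the picture viewer there is one more tool, called in YAML: its name, and indented under it one key for each argument. arm_command: Moves the arm, as the interface text tells. Its arguments: {"type":"object","properties":{"deltas":{"type":"array"}},"required":["deltas"]}

```bash
mkdir -p pics
cat > h.py <<'E'
import numpy as np,cv2
from cell import *
def grab(n,f):
    p=camera_params(n);im,d=get_image(n)
    cv2.imwrite(f'pics/{f}.png',cv2.cvtColor(im,cv2.COLOR_RGB2BGR));np.savez(f'pics/{f}.npz',im=im,d=d,K=p['camera_matrix'],T=p['extrinsics'])
def load(f):
    z=np.load(f'pics/{f}.npz');return z['im'],z['d'],z['K'],z['T']
def ray(f,u,v):
    im,d,K,T=load(f);r=np.array([(u-K[0,2])/K[0,0],(v-K[1,2])/K[1,1],1.]);return T[:3,3],T[:3,:3]@r
def atz(f,u,v,z):
    o,r=ray(f,u,v);return o+r*(z-o[2])/r[2]
def dep(f,u,v):
    im,d,K,T=load(f);o,r=ray(f,u,v);return o+r*d[int(v),int(u)]
E
python3 - <<'E'
from h import *
for n in('scene','top'):
    grab(n,n+'0');_,_,K,T=load(n+'0');print(n,K.round(1).tolist(),T.round(3).tolist())
print(read_state())
E
```

```text
scene [[533.3, 0.0, 315.0], [0.0, 533.3, 240.6], [0.0, 0.0, 1.0]] [[-0.742, -0.312, 0.594, -19.598], [-0.671, 0.326, -0.666, 364.496], [0.014, -0.892, -0.451, 443.156], [0.0, 0.0, 0.0, 1.0]]
top [[524.1, 0.0, 317.5], [0.0, 524.1, 239.1], [0.0, 0.0, 1.0]] [[-0.022, -0.983, 0.183, 332.554], [-1.0, 0.022, 0.001, -231.612], [-0.005, -0.183, -0.983, 964.829], [0.0, 0.0, 0.0, 1.0]]
{'clock': 0.1, 'qpos': array([ 1.17517634,  0.62927264,  0.03849334,  1.51825523, -0.02704165,
        0.99630592, -0.02002383]), 'qd': array([-0.00024591, -0.00167802,  0.00112015, -0.00330466, -0.00074767,
       -0.000783  ,  0.0005753 ]), 'tau': array([ 2.82834422e-03, -5.64531326e+01,  1.23048764e+00, -1.93971151e+01,
        1.13327985e-02,  5.47510019e-03,  6.06588230e-06]), 'eef_pos': array([ 210.3373131 , -614.39592746,  207.17373036]), 'tool_rot': array([-3.13987073e+00,  1.18589804e-05,  3.29734485e-01]), 'force': array([ 0.2110823 , -0.09781616,  0.34047094]), 'torque': array([ 0.04388886,  0.01802739, -0.03934986]), 'gripper_force': 0.0, 'width': 85.34100527621867}
```

View pics/top0.png

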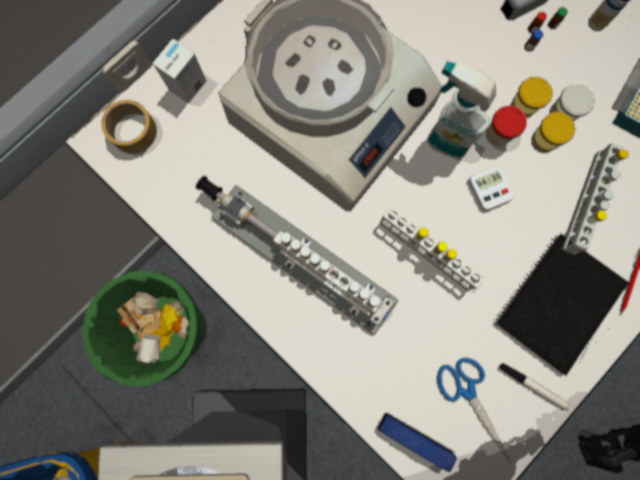

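View pics/scene0.png

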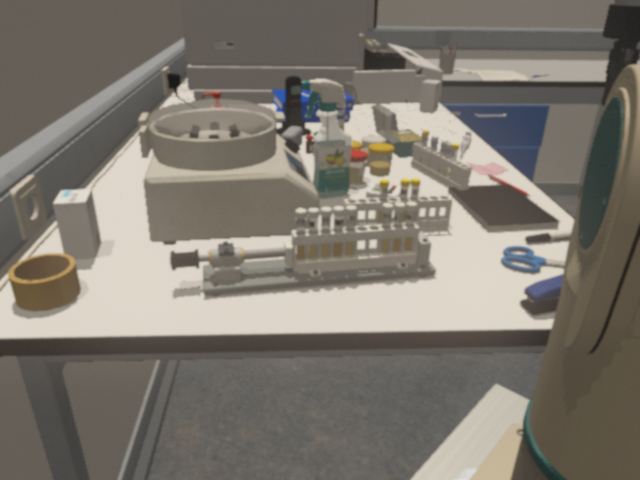

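The top picture shows the nest on a diagonal, with the knob at about (208,187) and the end stop at (383,312). The bench rack runs from (390,215) to (475,285), with yellow caps at (424,232), (441,246) and (452,254). I'll enlarge this area.

Run:
```python
from h import *
im=cv2.imread('pics/top0.png')
c=cv2.resize(im[170:340,190:490],None,fx=2.66,fy=2.66,interpolation=cv2.INTER_CUBIC);cv2.imwrite('pics/top0a.png',c)
c=cv2.resize(im[225:335,270:400],None,fx=5,fy=5,interpolation=cv2.INTER_CUBIC);cv2.imwrite('pics/top0b.png',c)
# yellow caps
hsv=cv2.cvtColor(im,cv2.COLOR_BGR2HSV);m=cv2.inRange(hsv,(20,130,120),(35,255,255))
n,l,s,ce=cv2.connectedComponentsWithStats(m)
for i in range(1,n):
    u,v=ce[i]
    if s[i][4]>15 and 380<u<490 and 200<v<300: print(ce[i],s[i][4],atz('top0',u,v,100).round(1),dep('top0',u,v).round(1))
```

```text
[422.92857143 232.01428571] 70 [ 501.3 -407.8  100. ] [ 500.6 -407.1  103.6]
[441.98591549 246.36619718] 71 [ 476.2 -438.2  100. ] [ 475.9 -437.8  101.6]
[451.50684932 253.68493151] 73 [ 463.5 -453.2  100. ] [ 463.3 -453.   101. ]
```

View pics/top0a.png

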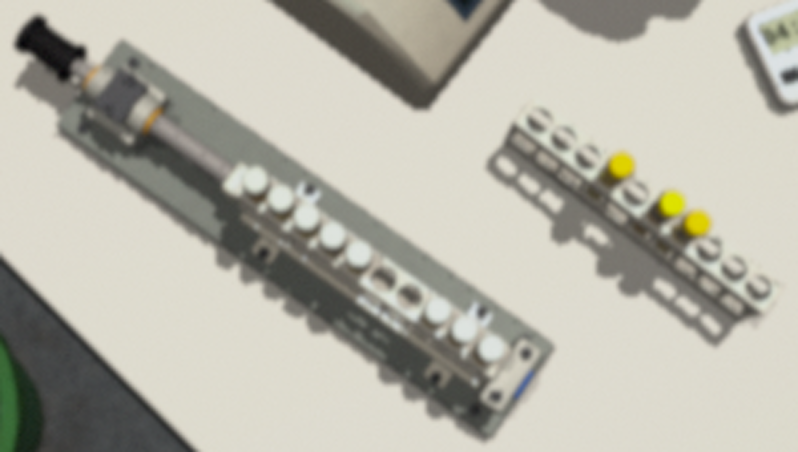

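View pics/top0b.png

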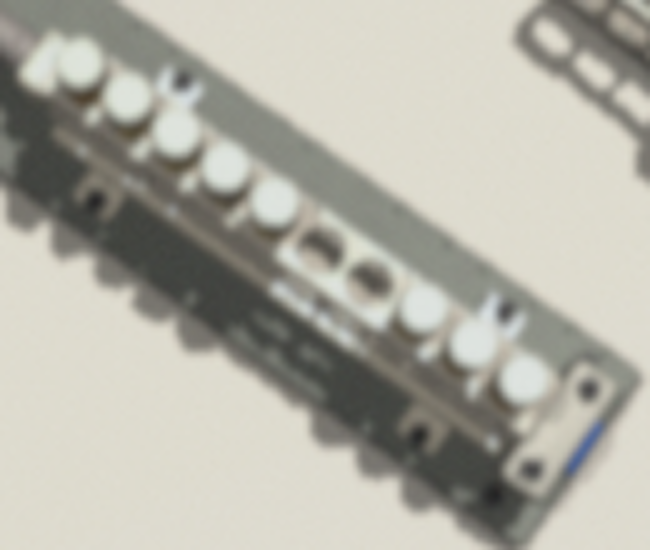

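The crop shows white caps at nest places 1–5 and 8–10, counting from the pusher. Places 6 and 7 are empty, at about (320,245) and (370,282) in the crop. Next I'll compute the geometry.

```bash
cat > geo.py <<'E'
from h import *
c=[(82,62),(128,98),(177,131),(227,168),(274,202),(423,305),(473,340),(523,379)];k=np.array([0,1,2,3,4,7,8,9])
P=np.array([atz('top0',270+(x+.5)/5-.5,225+(y+.5)/5-.5,117)[:2] for x,y in c])
A=np.polyfit(k-4.5,P,1)
d=A[0]/np.linalg.norm(A[0]);O=A[1]
Y=np.array([atz('top0',u,v,102)[:2] for u,v in [(422.93,232.01),(441.99,246.37),(451.5,253.68)]])
n=np.array([0,2,3]);B=np.polyfit(n,Y,1)
if __name__=='__main__':
    print('pitch',np.linalg.norm(A[0]),'dir',np.degrees(np.arctan2(d[1],d[0])),'mid',O,'resid',(P-(np.outer(k-4.5,A[0])+A[1])).round(1).tolist())
    for i in (5,6): print('place',i,(O+d*19.8*(i-4.5)).round(1))
    print('depth caps',[dep('top0',270+x/5,225+y/5)[2].round(0) for x,y in c])
    print('bench',Y.round(1),np.linalg.norm(B[0]),np.degrees(np.arctan2(B[0][1],B[0][0])))
    kb=[(190+x/2.66,170+y/2.66) for x,y in((50,46),(90,78))]
    for q in kb: print('knob/mouth',atz('top0',*q,47).round(1),dep('top0',*q).round(1))
    pd=atz('top0',*kb[0],47)[:2]-O; print('knob along/across',pd@d,pd@[-d[1],d[0]])
E
python3 geo.py
```

```text
pitch 19.63207806063712 dir -126.93680169270945 mid [ 441.30239091 -248.85216162] resid [[0.4, -0.4], [-0.2, 0.3], [0.3, 0.1], [-0.6, -0.3], [-0.3, 0.3], [0.4, -0.0], [0.6, -0.1], [-0.5, 0.0]]
place 5 [ 435.4 -256.8]
place 6 [ 423.5 -272.6]
depth caps [np.float64(116.0), np.float64(117.0), np.float64(114.0), np.float64(119.0), np.float64(116.0), np.float64(117.0), np.float64(116.0), np.float64(115.0)]
bench [[ 501.  -407.4]
 [ 475.8 -437.7]
 [ 463.2 -452.7]] 19.674295141289118 -129.80004135183785
knob/mouth [603.3 -34.9  47. ] [600.5 -36.9  56.4]
knob/mouth [580.1 -62.5  47. ] [577.4 -64.4  57.1]
knob along/across -268.32724042810236 0.8965813120816506
```

arm_command:
  deltas:
    - {"dx":0.2905,"dy":0.2076,"dz":-0.06,"yaw":31.3,"jaw":0.6}
    - {"dx":0.2905,"dy":0.2076,"dz":-0.06,"yaw":31.3,"jaw":0.6}
    - {"dx":0.2905,"dy":0.2076,"dz":-0.06,"yaw":31.3,"jaw":0.6}
    - {"dx":0.2905,"dy":0.2076,"dz":-0.06,"yaw":31.3,"jaw":0.6}
    - {"dx":0.2905,"dy":0.2076,"dz":-0.06,"yaw":31.3,"jaw":0.6}
    - {"dx":0.2905,"dy":0.2076,"dz":-0.06,"yaw":31.3,"jaw":0.6}
    - {"dx":0.2905,"dy":0.2076,"dz":-0.06,"yaw":31.3,"jaw":0.6}
    - {"dx":0.2905,"dy":0.2076,"dz":-0.06,"yaw":31.3,"jaw":0.6}
    - {"dx":0.2905,"dy":0.2076,"dz":-0.06,"yaw":31.3,"jaw":0.6}
    - {"dx":0.2905,"dy":0.2076,"dz":-0.06,"yaw":31.3,"jaw":0.6}
    - {"dx":0.2905,"dy":0.2076,"dz":-0.06,"yaw":31.3,"jaw":0.6}
    - {"dx":0.2905,"dy":0.2076,"dz":-0.06,"yaw":31.3,"jaw":0.6}

```text
clock: 1.3
eef_pos: [499.2, -409.4, 148.3]
tool_rot: [3.141, 0.001, 0.873]
force: [-0.2, -0.0, 0.6]
width: 51.2
gripper_force: 0.0
```

Run:
```python
from h import *
s=read_state();print(s['eef_pos'],s['tool_rot'],s['width'])
grab('wrist','w1');im,d,K,T=load('w1');print(K.round(1).tolist(),T.round(3).tolist())
R=cv2.Rodrigues(np.zeros(3))[0]
def proj(p):
    c=T[:3,:3].T@(np.array(p)-T[:3,3]);r=np.hypot(c[0],c[1]);t=np.arctan2(r,c[2]);return K[0,2]+K[0,0]*t*c[0]/r,K[1,2]+K[1,1]*t*c[1]/r
for p in ([501,-407.4,102],[475.8,-437.7,102],[463.2,-452.7,102]):print(np.round(proj(p)))
```

```text
[ 499.22824019 -409.43293409  148.31982134] [3.14129655e+00 1.13393589e-03 8.72633917e-01] 51.16259711170838
[[371.6, 0.0, 316.2], [0.0, 371.6, 242.7], [0.0, 0.0, 1.0]] [[0.766, -0.618, -0.178, 544.134], [-0.643, -0.736, -0.212, -354.522], [-0.0, 0.277, -0.961, 315.366], [0.0, 0.0, 0.0, 1.0]]
[318. 253.]
[318. 312.]
[318. 338.]
```

View pics/w1.png

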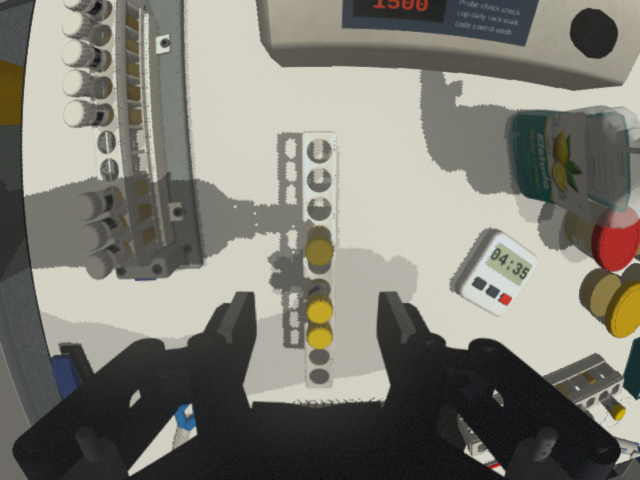

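The wrist view shows yellow caps at (319,251), (319,310) and (319,337), within 2 px of the prediction, with the rack centred between the fingers. I'll go down to grip height.

arm_command:
  deltas:
    - {"dx":0.0006,"dy":0.0008,"dz":-0.03}
    - {"dx":0.0006,"dy":0.0008,"dz":-0.06}
    - {"dx":0.0006,"dy":0.0008,"dz":-0.08}
    - {"dx":0.0006,"dy":0.0008,"dz":-0.085}
    - {"dx":0.0006,"dy":0.0008,"dz":-0.085}
    - {"dx":0.0006,"dy":0.0008,"dz":-0.085}

```text
invalid input at $.deltas[0]: expected keys dx, dy, dz, yaw, jaw
```

arm_command:
  deltas:
    - {"dx":0.0006,"dy":0.0008,"dz":-0.03,"yaw":0,"jaw":0.6}
    - {"dx":0.0006,"dy":0.0008,"dz":-0.06,"yaw":0,"jaw":0.6}
    - {"dx":0.0006,"dy":0.0008,"dz":-0.08,"yaw":0,"jaw":0.6}
    - {"dx":0.0006,"dy":0.0008,"dz":-0.085,"yaw":0,"jaw":0.6}
    - {"dx":0.0006,"dy":0.0008,"dz":-0.085,"yaw":0,"jaw":0.6}
    - {"dx":0.0006,"dy":0.0008,"dz":-0.085,"yaw":0,"jaw":0.6}

```text
clock: 1.95
eef_pos: [502.2, -407.5, 64.2]
tool_rot: [3.139, -0.0, 0.875]
force: [0.0, -0.2, 0.6]
width: 51.1
gripper_force: 0.0
```

arm_command:
  deltas:
    - {"dx":0,"dy":0,"dz":-0.001,"yaw":0,"jaw":0.0}
    - {"dx":0,"dy":0,"dz":-0.001,"yaw":0,"jaw":0.0}
    - {"dx":0,"dy":0,"dz":-0.001,"yaw":0,"jaw":0.0}
    - {"dx":0,"dy":0,"dz":-0.001,"yaw":0,"jaw":0.0}
    - {"dx":0,"dy":0,"dz":-0.001,"yaw":0,"jaw":0.0}
    - {"dx":0,"dy":0,"dz":-0.001,"yaw":0,"jaw":0.0}
    - {"dx":0,"dy":0,"dz":-0.001,"yaw":0,"jaw":0.0}
    - {"dx":0,"dy":0,"dz":-0.001,"yaw":0,"jaw":0.0}
    - {"dx":0,"dy":0,"dz":-0.001,"yaw":0,"jaw":0.0}
    - {"dx":0,"dy":0,"dz":-0.001,"yaw":0,"jaw":0.0}

```text
clock: 2.95
eef_pos: [502.4, -407.1, 63.0]
tool_rot: [3.14, -0.0, 0.876]
force: [-0.8, -0.8, 6.3]
width: 12.6
gripper_force: 58.7
```

The 6 N upward force suggests the tips touch the rack's 64 mm walls. I'll reopen, raise about 5 mm and grip again.

arm_command:
  deltas:
    - {"dx":0,"dy":0,"dz":0,"yaw":0,"jaw":0.4}
    - {"dx":0,"dy":0,"dz":0.003,"yaw":0,"jaw":0.4}
    - {"dx":0,"dy":0,"dz":0.006,"yaw":0,"jaw":0.4}
    - {"dx":0,"dy":0,"dz":0.006,"yaw":0,"jaw":0.0}
    - {"dx":0,"dy":0,"dz":0.006,"yaw":0,"jaw":0.0}
    - {"dx":0,"dy":0,"dz":0.006,"yaw":0,"jaw":0.0}
    - {"dx":0,"dy":0,"dz":0.006,"yaw":0,"jaw":0.0}
    - {"dx":0,"dy":0,"dz":0.006,"yaw":0,"jaw":0.0}
    - {"dx":0,"dy":0,"dz":0.006,"yaw":0,"jaw":0.0}

```text
clock: 3.85
eef_pos: [502.1, -407.0, 68.5]
tool_rot: [3.14, -0.0, 0.876]
force: [0.6, 0.1, 5.1]
width: 0.0
gripper_force: 2.6
```

Run:
```python
from h import *
print(read_state()['width'],read_state()['gripper_force'])
grab('wrist','w2');grab('scene','s2')
a=cv2.imread('pics/w2.png')[180:440,160:480];b=cv2.resize(cv2.imread('pics/s2.png')[150:300,280:480],(480,360),interpolation=cv2.INTER_CUBIC)
a=cv2.resize(a,(320,260));c=np.zeros((360,800,3),np.uint8);c[:260,:320]=a;c[:,320:]=b;cv2.imwrite('pics/c2.png',c)
```

```text
0.014007307657312546 2.5721290422370657
```

View pics/c2.png

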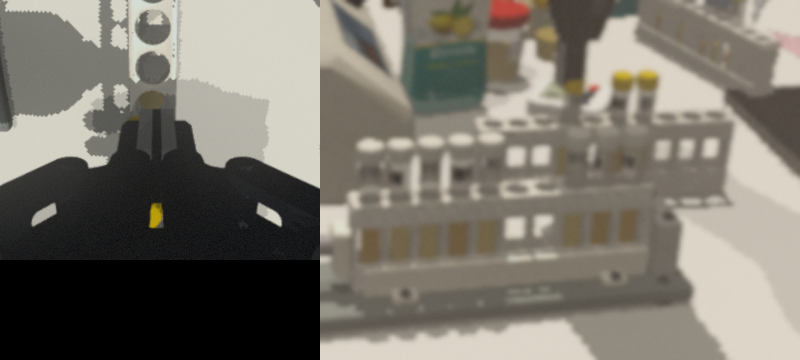

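The shut fingers stand beside the first tube, and its cap shows in front of them at about (310,280) in the wrist image. I'll measure where it is.

```bash
cat >> h.py <<'E'
def wray(f,u,v):
    im,d,K,T=load(f);x,y=(u-K[0,2])/K[0,0],(v-K[1,2])/K[1,1];t=np.hypot(x,y)
    return T[:3,3],T[:3,:3]@np.array([np.sin(t)*x/t,np.sin(t)*y/t,np.cos(t)])
def wdep(f,u,v):
    im,d,K,T=load(f);o,r=wray(f,u,v);return o+r*d[int(v),int(u)]/(T[:3,2]@r)
def watz(f,u,v,z):
    o,r=wray(f,u,v);return o+r*(z-o[2])/r[2]
def proj(f,p):
    im,d,K,T=load(f);c=T[:3,:3].T@(np.array(p,float)-T[:3,3]);r=np.hypot(c[0],c[1]);t=np.arctan2(r,c[2]);return (K[0,2]+K[0,0]*t*c[0]/r,K[1,2]+K[1,1]*t*c[1]/r)
def yel(f):
    im=cv2.imread(f'pics/{f}.png');hsv=cv2.cvtColor(im,cv2.COLOR_BGR2HSV);m=cv2.inRange(hsv,(18,110,70),(36,255,255))
    n,l,s,c=cv2.connectedComponentsWithStats(m);return [(c[i].round(1),s[i].tolist()) for i in range(1,n) if s[i][4]>12]
E
python3 - <<'E'
from h import *
s=read_state();print(s['eef_pos'])
print('tip',proj('w2',s['eef_pos']),'cap exp',proj('w2',(501.6,-406.6,102)))
for c,st in yel('w2'): print(c,st,wdep('w2',*c).round(1))
for c,st in yel('w1'): print('w1',c,st[4],watz('w1',*c,102).round(1),wdep('w1',*c).round(1))
grab('top','t2')
for c,st in yel('t2'):
    if 380<c[0]<490 and 200<c[1]<300: print('top',c,st,dep('t2',*c).round(1))
E
```

```text
[ 502.12957432 -406.86606466   68.44612047]
tip (np.float64(317.9207395055623), np.float64(287.49209891939654)) cap exp (np.float64(316.93410955870297), np.float64(319.9570560249924))
[78.3  2.1] [70, 0, 14, 7, 62] [ 497.  -183.9   39.9]
[75.6 26.1] [66, 19, 17, 16, 75] [ 487.1 -198.6   42.8]
[76.  54.2] [68, 49, 14, 13, 52] [ 476.1 -213.4   41.9]
[72.4 86.2] [61, 76, 22, 21, 341] [ 463.6 -230.    46.2]
[ 74.5 112.7] [72, 111, 6, 5, 13] [ 453.5 -242.4   44.3]
[ 81.5 117.4] [80, 114, 4, 8, 13] [ 451.9 -244.7   37.3]
[617.6 132.9] [617, 123, 3, 21, 25] [ 689.5 -448.9   68.3]
[638.6 169. ] [637, 157, 3, 26, 42] [ 678.4 -463.9   86.8]
[633.2 200.7] [625, 185, 15, 36, 363] [ 669.2 -479.7   82.7]
[ 88.  239.8] [79, 233, 20, 16, 92] [ 406.7 -303.7   46. ]
[294.6 297.8] [290, 296, 9, 4, 29] [ 498.7 -395.6   94.8]
[637.2 342.2] [634, 328, 6, 27, 104] [ 672.7 -656.3   30. ]
[315.3 394.8] [309, 383, 14, 25, 280] [ 477.2 -434.8  104.4]
[623.9 421.4] [617, 414, 14, 16, 88] [ 633.7 -756.2   33.4]
[565.9 453.2] [562, 446, 10, 14, 80] [ 561.1 -720.    36.3]
w1 [132.1  22.6] 94 [ 508.5 -219.5  102. ] [ 498.7 -182.6   43.7]
w1 [10.2 92.7] 1356 [ 406.8 -170.9  102. ] [  14.2  354.1 -508.2]
w1 [108.3  89.9] 21 [ 468.8 -241.4  102. ] [ 462.  -231.1   82.6]
w1 [133.6  91.9] 117 [ 480.8 -256.5  102. ] [ 464.  -230.5   45.5]
w1 [562.6 147.6] 188 [ 672.3 -456.5  102. ] [ 678.4 -461.4   91.8]
w1 [559.3 174.8] 220 [ 659.4 -469.9  102. ] [ 668.6 -479.1   85. ]
w1 [318.8 250.7] 633 [ 502.6 -406.5  102. ] [ 502.9 -406.1  103.7]
w1 [638.1 251. ] 19 [ 701.9 -576.5  102. ] [ 739.3 -629.    51.6]
w1 [617.1 304.4] 2353 [ 663.1 -604.9  102. ] [ 680.9 -642.3   70.1]
w1 [318.9 321.5] 1163 [ 471.8 -443.4  102. ] [ 472.1 -443.1  102.7]
w1 [589.2 377.8] 62 [ 612.  -657.8  102. ] [ 633.6 -754.4   34.1]
w1 [617.8 411.8] 173 [ 630. -751.  102.] [ 630.5 -753.4  100.7]
```

Run:
```python
from h import *
for f in('scene0','s2'):
    im,d,K,T=load(f);hsv=cv2.cvtColor(im,cv2.COLOR_RGB2HSV);m=cv2.inRange(hsv,(18,90,60),(36,255,255))[165:215,365:430]
    v,u=np.nonzero(m)
    P=np.array([dep(f,a+365,b+165) for a,b in zip(u,v)])
    n,l,s,c=cv2.connectedComponentsWithStats(m)
    for i in range(1,n):
        if s[i][4]>5:
            q=P[l[v,u]==i];print(f,c[i]+[365,165],s[i].tolist(),np.median(q,0).round(1),q[:,2].min().round(1),q[:,2].max().round(1))
# w2 patch around (310,280): depth & colour
im,d,K,T=load('w2')
for u,v in((300,280),(310,275),(310,280),(310,285),(318,280),(325,280),(294,298),(290,290)):print(u,v,im[v,u],wdep('w2',u,v).round(1))
```

```text
scene0 [379.55384615 166.4       ] [6, 0, 18, 5, 65] [ 682.  -649.8   26.2] 19.3 32.5
scene0 [410.0877193  181.85964912] [37, 13, 18, 9, 114] [ 468.4 -444.6   99.4] 91.8 103.8
scene0 [383.91525424 183.01694915] [15, 14, 9, 9, 59] [ 499.4 -402.9   99.4] 89.7 103.4
s2 [374.36 166.28] [6, 0, 8, 4, 25] [ 693.4 -643.9   25.9] 21.0 31.4
s2 [410.88495575 182.92035398] [37, 14, 19, 9, 113] [ 463.6 -439.9  100.5] 91.2 104.0
s2 [385.52380952 185.71428571] [17, 18, 8, 7, 42] [ 490.5 -397.8   97.2] 90.1 103.1
300 280 [87 79 62] [ 499.2 -397.1   72.7]
310 275 [90 84 63] [ 503.4 -399.4   68.5]
310 280 [91 85 64] [ 503.4 -399.5   74.8]
310 285 [91 83 63] [ 503.3 -399.8   80.2]
318 280 [93 89 66] [ 504.8 -403.7   69. ]
325 280 [88 88 82] [ 499.3 -416.9   34.8]
294 298 [87 79 43] [ 498.6 -395.4   95.3]
290 290 [112 110 104] [ 489.4 -400.3   64.3]
```

Run:
```python
from h import *
a=cv2.resize(cv2.imread('pics/w2.png')[230:350,260:360],(400,480),interpolation=cv2.INTER_CUBIC)
b=cv2.resize(cv2.imread('pics/s2.png')[140:236,350:430],(400,480),interpolation=cv2.INTER_CUBIC)
c=cv2.convertScaleAbs(np.hstack([a,b]),alpha=1.5);cv2.imwrite('pics/c3.png',c)
e=read_state()['eef_pos']
for k in(-11,0,11):
  for z in(0,40): print(k,z,np.round(proj('w2',e+[.64*k,.768*k,z])))
```

```text
-11 0 [318. 308.]
-11 40 [318. 351.]
0 0 [318. 288.]
0 40 [318. 328.]
11 0 [318. 266.]
11 40 [319. 302.]
```

View pics/c3.png

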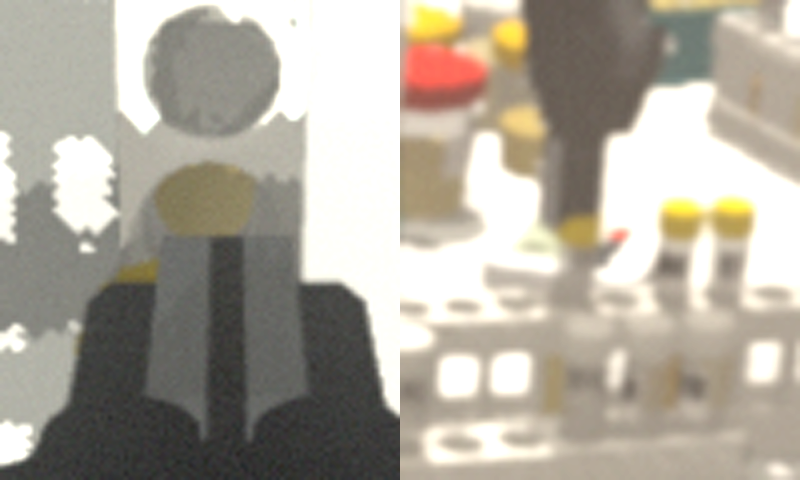

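Run:
```python
from h import *
e=read_state()['eef_pos'];al=np.array([.64,.768,0]);ac=np.array([-.768,.64,0])
for u,v in((303,291),(303,295),(303,305),(303,315),(303,325),(330,291),(330,295),(330,305),(330,325),(316,300),(285,305),(285,312),(284,318),(296,299),(310,275),(305,285),(315,285)):
    p=wdep('w2',u,v)-e;print(u,v,'along %.1f across %.1f z %.1f'%(p@al,p@ac,p[2]))
```

```text
303 291 along 70.7 across 1.0 z 167.1
303 295 along 11.9 across 6.0 z 35.5
303 305 along 11.6 across 5.7 z 43.9
303 315 along 11.0 across 5.5 z 50.8
303 325 along 11.8 across 5.2 z 59.6
330 291 along 11.5 across -4.6 z 30.7
330 295 along 11.6 across -4.5 z 34.8
330 305 along 11.8 across -4.1 z 44.3
330 325 along 11.5 across -3.6 z 58.9
316 300 along 12.2 across 1.0 z 40.6
285 305 along 8.0 across 13.0 z 36.4
285 312 along 7.1 across 12.7 z 40.6
284 318 along 8.5 across 12.5 z 48.2
296 299 along 6.6 across 9.2 z 27.6
310 275 along 6.6 across 3.8 z 0.1
305 285 along 6.5 across 5.9 z 12.4
315 285 along 5.0 across 1.4 z 8.8
```

Depth shows the real fingertips end about 28 mm short of the reported TCP. The fingers therefore closed around the cap's top and pushed it aside. I'll lift straight up, still shut, and look again.

arm_command:
  deltas:
    - {"dx":0,"dy":0,"dz":0.01,"yaw":0,"jaw":0}
    - {"dx":0,"dy":0,"dz":0.03,"yaw":0,"jaw":0}
    - {"dx":0,"dy":0,"dz":0.06,"yaw":0,"jaw":0}
    - {"dx":0,"dy":0,"dz":0.08,"yaw":0,"jaw":0}
    - {"dx":0,"dy":0,"dz":0.08,"yaw":0,"jaw":0.6}
    - {"dx":0,"dy":0,"dz":0.08,"yaw":0,"jaw":0.6}
    - {"dx":0,"dy":0,"dz":0.08,"yaw":0,"jaw":0.6}
    - {"dx":0,"dy":0,"dz":0.08,"yaw":0,"jaw":0.6}

```text
clock: 4.8
eef_pos: [500.8, -405.9, 146.6]
tool_rot: [-3.139, 0.0, 0.876]
force: [0.5, -0.2, 0.7]
width: 51.5
gripper_force: 0.0
```

Run:
```python
from h import *
s=read_state();e=s['eef_pos'];print(e,s['tool_rot'],s['width'],s['force'])
grab('wrist','w3');grab('top','t3')
al=np.array([.64,.768,0]);ac=np.array([-.768,.64,0])
for f in('w3',):
  for c,st in yel(f):
    if 280<c[0]<360 and c[1]>200: print(f,c,st,watz(f,*c,102).round(1),wdep(f,*c).round(1))
for c,st in yel('t3'):
    if 380<c[0]<490 and 200<c[1]<300: print('top',c,st,atz('t3',*c,102).round(1),dep('t3',*c).round(1))
im,d,K,T=load('w3')
for u in (225,235,245,250,380,385,390,400):
  # first dark pixel going down
  for v in range(240,340):
    if im[v,u].max()<75 and im[v+3,u].max()<75:
      p=wdep('w3',u,v+3)-e;print(u,v,'along %.1f across %.1f z %.1f'%(p@al,p@ac,p[2]));break
```

```text
[ 500.75280465 -405.92929844  146.62963692] [-3.13880943e+00  1.05204854e-04  8.76100789e-01] 51.51388602955721 [ 0.49555601 -0.18402013  0.68040922]
w3 [319.4 257.3] [307, 243, 26, 30, 619] [ 502.  -405.9  102. ] [ 502.4 -405.4  103.9]
w3 [320.5 328.1] [305, 302, 32, 53, 1150] [ 471.7 -443.6  102. ] [ 472.  -443.3  102.7]
225 304 along 8.2 across 36.1 z 39.8
235 322 along 11.9 across 27.5 z 60.7
245 298 along 11.8 across 27.6 z 41.4
250 293 along 12.0 across 26.3 z 37.3
380 293 along 10.4 across -24.6 z 33.4
385 293 along 11.6 across -26.0 z 36.3
390 304 along 11.3 across -26.4 z 45.5
400 314 along 11.3 across -28.5 z 53.6
```

View pics/w3.png

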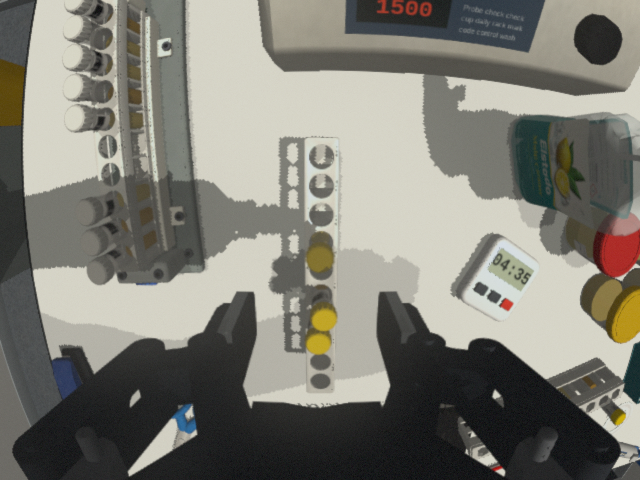

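The view shows all tubes still seated (caps at (319,257), (324,318) and (319,343)) and the rack standing. I'll descend with the tip offset corrected to a TCP of about 40 mm.

arm_command:
  deltas:
    - {"dx":0.0005,"dy":0.0003,"dz":-0.04,"yaw":0,"jaw":0.6}
    - {"dx":0.0005,"dy":0.0003,"dz":-0.07,"yaw":0,"jaw":0.6}
    - {"dx":0.0005,"dy":0.0003,"dz":-0.095,"yaw":0,"jaw":0.6}
    - {"dx":0.0005,"dy":0.0003,"dz":-0.107,"yaw":0,"jaw":0.6}
    - {"dx":0.0005,"dy":0.0003,"dz":-0.107,"yaw":0,"jaw":0.4}
    - {"dx":0.0005,"dy":0.0003,"dz":-0.107,"yaw":0,"jaw":0.2}
    - {"dx":0.0005,"dy":0.0003,"dz":-0.107,"yaw":0,"jaw":0}
    - {"dx":0.0005,"dy":0.0003,"dz":-0.107,"yaw":0,"jaw":0}
    - {"dx":0.0005,"dy":0.0003,"dz":-0.107,"yaw":0,"jaw":0}
    - {"dx":0.0005,"dy":0.0003,"dz":-0.107,"yaw":0,"jaw":0}
    - {"dx":0.0005,"dy":0.0003,"dz":-0.107,"yaw":0,"jaw":0}

```text
clock: 6.0
eef_pos: [502.9, -406.9, 42.3]
tool_rot: [3.139, -0.0, 0.876]
force: [0.3, -0.1, 6.4]
width: 14.8
gripper_force: 59.0
```

arm_command:
  deltas:
    - {"dx":0,"dy":0,"dz":0.02,"yaw":0,"jaw":0}
    - {"dx":0,"dy":0,"dz":0.045,"yaw":0,"jaw":0}
    - {"dx":0,"dy":0,"dz":0.08,"yaw":0,"jaw":0}
    - {"dx":0,"dy":0,"dz":0.11,"yaw":0,"jaw":0}
    - {"dx":0,"dy":0,"dz":0.13,"yaw":0,"jaw":0}
    - {"dx":0,"dy":0,"dz":0.13,"yaw":0,"jaw":0}

```text
clock: 6.6
eef_pos: [503.9, -407.6, 174.4]
tool_rot: [3.135, -0.0, 0.876]
force: [-0.1, -0.7, -0.3]
width: 14.8
gripper_force: 58.7
```

Run:
```python
from h import *
s=read_state();e=s['eef_pos'];print(e,s['width'],s['force'])
grab('top','t4');grab('scene','s4')
for f in('t4','s4'):
  for c,st in yel(f):
    p=dep(f,*c)
    if 350<p[0]<560 and -500<p[1]<-350: print(f,c,st,p.round(1))
```

```text
[ 503.87989474 -407.56765402  174.39633051] 14.818406215480286 [-0.14921801 -0.73724981 -0.25953545]
s4 [404.7 181.8] [402, 179, 7, 7, 42] [ 473.4 -432.9  100.1]
s4 [414.9 182. ] [412, 179, 7, 7, 44] [ 459.5 -445.7   99.9]
```

arm_command:
  deltas:
    - {"dx":-0.0654,"dy":0.1507,"dz":0,"yaw":2.9,"jaw":0}
    - {"dx":-0.0654,"dy":0.1507,"dz":0,"yaw":2.9,"jaw":0}
    - {"dx":-0.0654,"dy":0.1507,"dz":0,"yaw":2.9,"jaw":0}
    - {"dx":-0.0654,"dy":0.1507,"dz":0,"yaw":2.9,"jaw":0}
    - {"dx":-0.0654,"dy":0.1507,"dz":0,"yaw":2.9,"jaw":0}
    - {"dx":-0.0654,"dy":0.1507,"dz":0,"yaw":2.9,"jaw":0}
    - {"dx":-0.0654,"dy":0.1507,"dz":0,"yaw":2.9,"jaw":0}
    - {"dx":-0.0654,"dy":0.1507,"dz":0,"yaw":2.9,"jaw":0}

```text
clock: 7.5
eef_pos: [437.1, -257.0, 170.6]
tool_rot: [3.141, 0.0, 0.925]
force: [0.3, 0.2, -0.4]
width: 14.8
gripper_force: 58.7
```

Run:
```python
from h import *
s=read_state();e=s['eef_pos'];print(e,s['tool_rot'],s['width'],s['force'])
grab('wrist','w5')
from geo import O,d
for i in range(10): print(i,np.round(proj('w5',[*(O+d*19.8*(i-4.5)),117])))
print('tip',proj('w5',e+[0,0,29]),'foot',proj('w5',e+[0,0,29-62]))
```

```text
[ 437.05673704 -257.01328019  170.62118477] [3.14130776e+00 2.49145587e-04 9.24776345e-01] 14.773266015404708 [ 0.26006086  0.19162829 -0.37865775]
0 [315.  93.]
1 [315. 126.]
2 [315. 159.]
3 [315. 192.]
4 [315. 224.]
5 [315. 255.]
6 [315. 285.]
7 [315. 312.]
8 [315. 338.]
9 [315. 362.]
tip (np.float64(318.18844466011706), np.float64(314.839004691569)) foot (np.float64(317.6340126290543), np.float64(265.15322190911695))
```

View pics/w5.png

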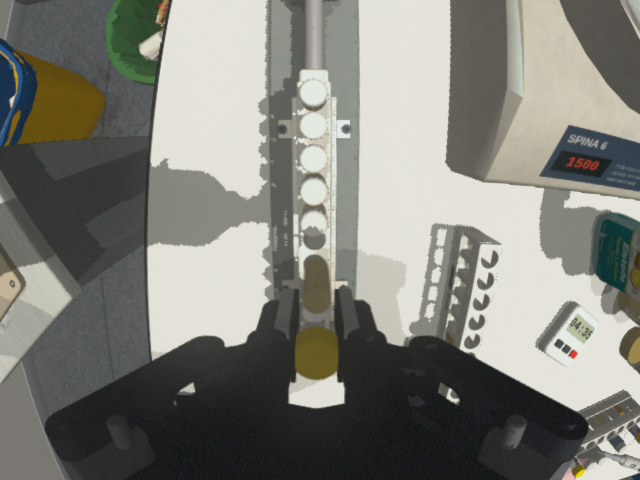

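The wrist view shows white caps at u≈314 (v 93, 126, 158, 192, 223) and the held tube upright, with its cap at (317,353). The tube needs about 2 mm across, so I'll trim that and lower to just above the rack.

arm_command:
  deltas:
    - {"dx":-0.0019,"dy":-0.0002,"dz":-0.02,"yaw":0,"jaw":0}
    - {"dx":-0.0019,"dy":-0.0002,"dz":-0.04,"yaw":0,"jaw":0}
    - {"dx":-0.0019,"dy":-0.0002,"dz":-0.045,"yaw":0,"jaw":0}
    - {"dx":-0.0019,"dy":-0.0002,"dz":-0.045,"yaw":0,"jaw":0}
    - {"dx":-0.0019,"dy":-0.0002,"dz":-0.045,"yaw":0,"jaw":0}
    - {"dx":-0.0019,"dy":-0.0002,"dz":-0.045,"yaw":0,"jaw":0}

```text
clock: 8.15
eef_pos: [435.5, -256.2, 126.8]
tool_rot: [3.14, -0.0, 0.927]
force: [0.1, 0.3, -0.5]
width: 14.5
gripper_force: 58.7
```

arm_command:
  deltas:
    - {"dx":-0.0003,"dy":0,"dz":-0.008,"yaw":0,"jaw":0}
    - {"dx":-0.0003,"dy":0,"dz":-0.014,"yaw":0,"jaw":0}
    - {"dx":-0.0003,"dy":0,"dz":-0.02,"yaw":0,"jaw":0}
    - {"dx":-0.0003,"dy":0,"dz":-0.026,"yaw":0,"jaw":0}
    - {"dx":-0.0003,"dy":0,"dz":-0.032,"yaw":0,"jaw":0}
    - {"dx":-0.0003,"dy":0,"dz":-0.032,"yaw":0,"jaw":0}

```text
clock: 8.75
eef_pos: [434.0, -255.4, 93.0]
tool_rot: [-3.14, 0.0, 0.927]
force: [-0.3, 0.5, 0.6]
width: 14.9
gripper_force: 58.7
```

arm_command:
  deltas:
    - {"dx":0.0004,"dy":-0.0004,"dz":-0.01,"yaw":0,"jaw":0}
    - {"dx":0.0004,"dy":-0.0004,"dz":-0.02,"yaw":0,"jaw":0}
    - {"dx":0.0004,"dy":-0.0004,"dz":-0.028,"yaw":0,"jaw":0}
    - {"dx":0.0004,"dy":-0.0004,"dz":-0.033,"yaw":0,"jaw":0}
    - {"dx":0.0004,"dy":-0.0004,"dz":-0.035,"yaw":0,"jaw":0}
    - {"dx":0.0004,"dy":-0.0004,"dz":-0.035,"yaw":0,"jaw":0}

```text
clock: 9.35
eef_pos: [435.1, -255.6, 58.6]
tool_rot: [-3.141, -0.001, 0.927]
force: [2.0, 2.8, -1.2]
width: 14.5
gripper_force: 58.6
```

arm_command:
  deltas:
    - {"dx":0,"dy":0,"dz":0,"yaw":0,"jaw":0.5}
    - {"dx":0,"dy":0,"dz":0,"yaw":0,"jaw":0.5}
    - {"dx":0,"dy":0,"dz":0,"yaw":0,"jaw":0.5}
    - {"dx":0,"dy":0,"dz":0,"yaw":0,"jaw":0.5}
    - {"dx":0,"dy":0,"dz":0.03,"yaw":0,"jaw":0.5}
    - {"dx":0,"dy":0,"dz":0.07,"yaw":0,"jaw":0.5}
    - {"dx":0,"dy":0,"dz":0.1,"yaw":0,"jaw":0.5}
    - {"dx":0,"dy":0,"dz":0.112,"yaw":0,"jaw":0.5}
    - {"dx":0,"dy":0,"dz":0.112,"yaw":0,"jaw":0.5}
    - {"dx":0,"dy":0,"dz":0.112,"yaw":0,"jaw":0.5}

```text
clock: 10.35
eef_pos: [434.2, -256.0, 170.2]
tool_rot: [-3.14, 0.0, 0.926]
force: [-0.6, 0.1, -1.0]
width: 42.8
gripper_force: 0.0
```

Run:
```python
from h import *
s=read_state();e=s['eef_pos'];print(e,s['tool_rot'],s['width'],s['force'])
grab('wrist','w6')
for c,st in yel('w6'):
    p=wdep('w6',*c)
    if 380<p[0]<520 and -480<p[1]<-220: print('w6',c,st,p.round(1))
from geo import O,d
print(np.round(proj('w6',[*(O+d*19.8*.5),117])))
grab('top','t6')
for c,st in yel('t6'):
    p=dep('t6',*c)
    if 350<p[0]<560 and -500<p[1]<-200: print('t6',c,st,p.round(1),atz('t6',*c,102).round(1))
```

```text
[ 434.18057848 -256.00257857  170.19035081] [-3.14024344e+00  3.48752380e-04  9.26423454e-01] 42.840430606337605 [-0.63475961  0.14068897 -1.01190469]
w6 [317.3 250.8] [304, 237, 27, 29, 612] [ 435.7 -253.6  118.6]
w6 [482.8 393.6] [479, 386, 8, 15, 77] [ 469.2 -447.8  102.8]
[320. 254.]
t6 [441.7 247.4] [437, 243, 11, 10, 83] [ 473.7 -436.5  104.7] [ 474.1 -437.1  102. ]
t6 [451.3 253.9] [446, 249, 11, 10, 89] [ 463.  -452.7  100.5] [ 462.8 -452.4  102. ]
```

arm_command:
  deltas:
    - {"dx":0.0289,"dy":-0.1954,"dz":-0.02,"yaw":-2.9,"jaw":0.5}
    - {"dx":0.0289,"dy":-0.1954,"dz":-0.02,"yaw":-2.9,"jaw":0.5}
    - {"dx":0.0289,"dy":-0.1954,"dz":-0.02,"yaw":-2.9,"jaw":0.5}
    - {"dx":0.0289,"dy":-0.1954,"dz":-0.02,"yaw":-2.9,"jaw":0.5}
    - {"dx":0.0289,"dy":-0.1954,"dz":-0.02,"yaw":-2.9,"jaw":0.5}
    - {"dx":0.0289,"dy":-0.1954,"dz":-0.02,"yaw":-2.9,"jaw":0.5}
    - {"dx":0.0289,"dy":-0.1954,"dz":-0.02,"yaw":-2.9,"jaw":0.5}
    - {"dx":0.0289,"dy":-0.1954,"dz":-0.02,"yaw":-2.9,"jaw":0.5}

```text
clock: 11.25
eef_pos: [464.2, -449.5, 150.7]
tool_rot: [-3.14, -0.001, 0.878]
force: [-0.0, 0.9, -0.2]
width: 42.6
gripper_force: 0.0
```

Run:
```python
from h import *
s=read_state();e=s['eef_pos'];print(e,s['tool_rot'],s['width'],s['force'])
grab('wrist','w7')
for c,st in yel('w7'):
    p=wdep('w7',*c)
    if 380<p[0]<520 and -480<p[1]<-220: print('w7',c,st,p.round(1),watz('w7',*c,102).round(1))
```

```text
[ 464.24389652 -449.5295827   150.73060959] [-3.14028568e+00 -9.14268267e-04  8.78340421e-01] 42.55713327242058 [-0.0199623   0.85451352 -0.24607349]
w7 [139.2  28.6] [134, 22, 11, 14, 90] [ 463.1 -230.3   44. ] [ 472.8 -265.1  102. ]
w7 [82.8 60.4] [69, 47, 29, 27, 613] [ 436.4 -259.   118. ] [ 430.6 -248.1  102. ]
w7 [144.2 145.9] [139, 140, 11, 13, 85] [ 404.7 -307.8   43.1] [ 427.  -326.5  102. ]
w7 [146.1 169.1] [141, 164, 11, 12, 77] [ 393.3 -322.5   43.1] [ 418.1 -338.   102. ]
w7 [320.4 227.8] [307, 214, 28, 29, 653] [ 477.4 -436.1  104.5] [ 477.  -436.6  102. ]
w7 [320.8 259.2] [308, 245, 27, 29, 631] [ 464.8 -451.8  102.7] [ 464.6 -452.   102. ]
```

arm_command:
  deltas:
    - {"dx":0.0004,"dy":0,"dz":-0.04,"yaw":0,"jaw":0.5}
    - {"dx":0.0004,"dy":0,"dz":-0.07,"yaw":0,"jaw":0.5}
    - {"dx":0.0004,"dy":0,"dz":-0.095,"yaw":0,"jaw":0.5}
    - {"dx":0.0004,"dy":0,"dz":-0.11,"yaw":0,"jaw":0.5}
    - {"dx":0.0004,"dy":0,"dz":-0.11,"yaw":0,"jaw":0.5}
    - {"dx":0.0004,"dy":0,"dz":-0.11,"yaw":0,"jaw":0.3}
    - {"dx":0.0004,"dy":0,"dz":-0.11,"yaw":0,"jaw":0}
    - {"dx":0.0004,"dy":0,"dz":-0.11,"yaw":0,"jaw":0}
    - {"dx":0.0004,"dy":0,"dz":-0.11,"yaw":0,"jaw":0}
    - {"dx":0.0004,"dy":0,"dz":-0.11,"yaw":0,"jaw":0}
    - {"dx":0.0004,"dy":0,"dz":-0.11,"yaw":0,"jaw":0}

```text
clock: 12.4
eef_pos: [465.2, -452.4, 42.7]
tool_rot: [3.139, -0.0, 0.876]
force: [-0.6, 1.1, 6.7]
width: 14.5
gripper_force: 59.0
```

arm_command:
  deltas:
    - {"dx":0,"dy":0,"dz":0.02,"yaw":0,"jaw":0}
    - {"dx":0,"dy":0,"dz":0.045,"yaw":0,"jaw":0}
    - {"dx":0,"dy":0,"dz":0.08,"yaw":0,"jaw":0}
    - {"dx":0,"dy":0,"dz":0.11,"yaw":0,"jaw":0}
    - {"dx":0,"dy":0,"dz":0.13,"yaw":0,"jaw":0}
    - {"dx":0,"dy":0,"dz":0.13,"yaw":0,"jaw":0}
    - {"dx":-0.0409,"dy":0.18,"dz":0.13,"yaw":2.9,"jaw":0}
    - {"dx":-0.0409,"dy":0.18,"dz":0.13,"yaw":2.9,"jaw":0}
    - {"dx":-0.0409,"dy":0.18,"dz":0.13,"yaw":2.9,"jaw":0}
    - {"dx":-0.0409,"dy":0.18,"dz":0.13,"yaw":2.9,"jaw":0}
    - {"dx":-0.0409,"dy":0.18,"dz":0.13,"yaw":2.9,"jaw":0}
    - {"dx":-0.0409,"dy":0.18,"dz":0.13,"yaw":2.9,"jaw":0}
    - {"dx":-0.0409,"dy":0.18,"dz":0.13,"yaw":2.9,"jaw":0}
    - {"dx":-0.0409,"dy":0.18,"dz":0.11,"yaw":2.9,"jaw":0}
    - {"dx":-0.0409,"dy":0.18,"dz":0.085,"yaw":2.9,"jaw":0}
    - {"dx":-0.0409,"dy":0.18,"dz":0.085,"yaw":2.9,"jaw":0}
    - {"dx":-0.0409,"dy":0.18,"dz":0.085,"yaw":2.9,"jaw":0}
    - {"dx":-0.0409,"dy":0.18,"dz":0.085,"yaw":2.9,"jaw":0}

```text
clock: 14.2
eef_pos: [424.0, -272.5, 126.8]
tool_rot: [3.14, -0.0, 0.926]
force: [0.2, 0.6, 0.4]
width: 14.4
gripper_force: 58.7
```

Run:
```python
from h import *
s=read_state();e=s['eef_pos'];print(e,s['tool_rot'],s['width'],s['force'])
grab('wrist','w8')
from geo import O,d
for c,st in yel('w8'):
    p=wdep('w8',*c)
    if 380<p[0]<520 and -480<p[1]<-220: print('w8',c,st,p.round(1))
im=cv2.imread('pics/w8.png')
for i in range(5): print(i,np.round(proj('w8',[*(O+d*19.8*(i-4.5)),117])))
cv2.imwrite('pics/c8.png',cv2.resize(im[60:400,240:400],None,fx=1.7,fy=1.7,interpolation=cv2.INTER_CUBIC))
```

```text
[ 424.00863538 -272.54615421  126.76662237] [ 3.13993447e+00 -1.30050089e-04  9.25739397e-01] 14.392718249958474 [0.20143407 0.64141675 0.36111478]
w8 [314.1 240. ] [297, 222, 35, 37, 990] [ 435.5 -254.3  117.3]
w8 [316.1 351.2] [295, 326, 44, 52, 1956] [ 424.8 -269.9  187.8]
w8 [468.1 343.1] [465, 338, 7, 11, 19] [ 471.9 -430.2   29.5]
0 [317.  41.]
1 [317.  81.]
2 [317. 122.]
3 [317. 163.]
4 [317. 204.]
```

arm_command:
  deltas:
    - {"dx":-0.0005,"dy":0.0003,"dz":-0.008,"yaw":0,"jaw":0}
    - {"dx":-0.0005,"dy":0.0003,"dz":-0.014,"yaw":0,"jaw":0}
    - {"dx":-0.0005,"dy":0.0003,"dz":-0.02,"yaw":0,"jaw":0}
    - {"dx":-0.0005,"dy":0.0003,"dz":-0.026,"yaw":0,"jaw":0}
    - {"dx":-0.0005,"dy":0.0003,"dz":-0.032,"yaw":0,"jaw":0}
    - {"dx":-0.0005,"dy":0.0003,"dz":-0.032,"yaw":0,"jaw":0}

```text
clock: 14.85
eef_pos: [422.3, -270.9, 93.1]
tool_rot: [-3.14, 0.0, 0.927]
force: [-0.4, 0.3, 0.1]
width: 14.5
gripper_force: 58.7
```

arm_command:
  deltas:
    - {"dx":0.0002,"dy":-0.0003,"dz":-0.01,"yaw":0,"jaw":0}
    - {"dx":0.0002,"dy":-0.0003,"dz":-0.02,"yaw":0,"jaw":0}
    - {"dx":0.0002,"dy":-0.0003,"dz":-0.028,"yaw":0,"jaw":0}
    - {"dx":0.0002,"dy":-0.0003,"dz":-0.033,"yaw":0,"jaw":0}
    - {"dx":0.0002,"dy":-0.0003,"dz":-0.035,"yaw":0,"jaw":0}
    - {"dx":0.0002,"dy":-0.0003,"dz":-0.035,"yaw":0,"jaw":0}

```text
clock: 15.45
eef_pos: [423.0, -271.1, 58.6]
tool_rot: [-3.141, -0.0, 0.927]
force: [-0.0, 1.4, -1.0]
width: 14.7
gripper_force: 58.5
```

Fully seated. Release and rise.

arm_command:
  deltas:
    - {"dx":0,"dy":0,"dz":0,"yaw":0,"jaw":0.5}
    - {"dx":0,"dy":0,"dz":0,"yaw":0,"jaw":0.5}
    - {"dx":0,"dy":0,"dz":0,"yaw":0,"jaw":0.5}
    - {"dx":0,"dy":0,"dz":0,"yaw":0,"jaw":0.5}
    - {"dx":0,"dy":0,"dz":0.03,"yaw":0,"jaw":0.5}
    - {"dx":0,"dy":0,"dz":0.07,"yaw":0,"jaw":0.5}
    - {"dx":0,"dy":0,"dz":0.1,"yaw":0,"jaw":0.5}
    - {"dx":0,"dy":0,"dz":0.112,"yaw":0,"jaw":0.5}
    - {"dx":0,"dy":0,"dz":0.112,"yaw":0,"jaw":0.5}
    - {"dx":0,"dy":0,"dz":0.112,"yaw":0,"jaw":0.5}

```text
clock: 16.45
eef_pos: [422.6, -271.5, 170.7]
tool_rot: [-3.141, 0.0, 0.927]
force: [-0.5, -0.0, -1.0]
width: 42.7
gripper_force: 0.0
```

Run:
```python
from h import *
s=read_state();e=s['eef_pos'];print(e,s['tool_rot'],s['width'],s['force'])
for n,f in(('wrist','w9'),('top','t9')):
  grab(n,f)
  for c,st in yel(f):
    p=(wdep if n=='wrist' else dep)(f,*c)
    if 380<p[0]<520 and -480<p[1]<-220: print(f,c,st,p.round(1))
# knob: dark blob in the top picture
im,d,K,T=load('t9');m=(im.max(2)<60).astype(np.uint8)[165:205,185:235]
n,l,s,c=cv2.connectedComponentsWithStats(m)
for i in range(1,n):
  if s[i][4]>30:
    u,v=c[i]+[185,165];vv,uu=np.nonzero(l==i);w=np.linalg.svd(np.c_[uu,vv]-c[i])[2][0];print('knob',u,v,s[i],atz('t9',u,v,47).round(1),w)
```

```text
[ 422.61328421 -271.51842437  170.73624523] [-3.14126910e+00  1.66468867e-04  9.26508876e-01] 42.71369333936951 [-0.4747737  -0.00568261 -0.9694797 ]
w9 [317.1 221.1] [304, 207, 27, 30, 641] [ 435.  -254.5  117. ]
w9 [315.3 253.1] [302, 239, 27, 29, 625] [ 422.2 -269.7  118.8]
t9 [441.2 247.4] [436, 243, 11, 10, 85] [ 473.9 -436.   103.3]
knob 208.13833992094862 187.81422924901187 [ 12  12  24  23 253] [602.3 -33.7  47. ] [0.78460262 0.61999897]
```

Both tubes are home, with cap tops at about 117–119 mm. I'll move above the knob.

arm_command:
  deltas:
    - {"dx":0.1793,"dy":0.2377,"dz":0,"yaw":0,"jaw":0.7}
    - {"dx":0.1793,"dy":0.2377,"dz":0,"yaw":0,"jaw":0.7}
    - {"dx":0.1793,"dy":0.2377,"dz":0,"yaw":0,"jaw":0.7}
    - {"dx":0.1793,"dy":0.2377,"dz":0,"yaw":0,"jaw":0.7}
    - {"dx":0.1793,"dy":0.2377,"dz":0,"yaw":0,"jaw":0.7}
    - {"dx":0.1793,"dy":0.2377,"dz":0,"yaw":0,"jaw":0.7}
    - {"dx":0.1793,"dy":0.2377,"dz":-0.02,"yaw":0,"jaw":0.7}
    - {"dx":0.1793,"dy":0.2377,"dz":-0.05,"yaw":0,"jaw":0.7}
    - {"dx":0.1793,"dy":0.2377,"dz":-0.06,"yaw":0,"jaw":0.7}
    - {"dx":0.1793,"dy":0.2377,"dz":-0.06,"yaw":0,"jaw":0.7}
    - {"dx":0.1793,"dy":0.2377,"dz":-0.06,"yaw":0,"jaw":0.7}

```text
clock: 17.65
eef_pos: [602.5, -34.3, 111.2]
tool_rot: [3.142, -0.0, 0.926]
force: [0.4, -0.2, 0.3]
width: 59.5
gripper_force: 0.0
```

Run:
```python
from h import *
s=read_state();e=s['eef_pos'];print(e,s['tool_rot'],s['width'],s['force'])
grab('wrist','w10')
print('knob',np.round(proj('w10',[602,-34,47])))
im=cv2.imread('pics/w10.png')
cv2.imwrite('pics/w10b.png',im)
```

```text
[602.50594143 -34.25821482 111.19361907] [ 3.14155710e+00 -3.13846491e-05  9.25962736e-01] 59.54512292091585 [ 0.42151268 -0.1547622   0.28396183]
knob [317. 249.]
```

View pics/w10.png

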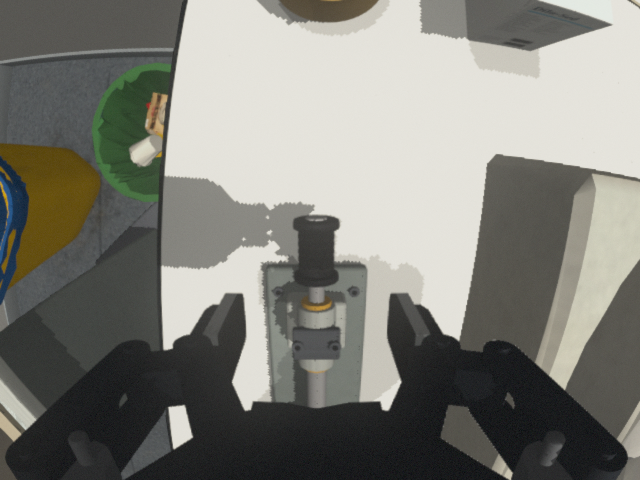

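The view shows the knob barrel at u≈317 with v≈227–270, flanges from v≈216 to 284, and the brass mouth at v≈305.

Run:
```python
from h import *
e=np.array([602,-34,0]);al=np.array([.601,.799,0]);ac=np.array([-.799,.601,0])
im,d,K,T=load('w10')
for v,z in((216,62),(227,58.5),(249,58.5),(270,58.5),(284,62),(304,55)):
    p=watz('w10',317.5,v,z)-e;q=wdep('w10',317,v)-e;print(v,'along %.1f across %.1f'%(p@al,p@ac),'dep along %.1f z %.1f'%(q@al,q[2]))
print(im[205:312:2,317].max(1).tolist())
for v in(236,250,262):
    r=np.nonzero(im[v,280:355].max(1)<80)[0]+280;print(v,r.min(),r.max())
```

```text
216 along 25.3 across -0.5 dep along 22.0 z 46.5
227 along 17.7 across -0.5 dep along 18.9 z 63.5
249 along 3.7 across -0.5 dep along 4.4 z 60.7
270 along -10.1 across -0.5 dep along -9.4 z 60.4
284 along -18.2 across -0.5 dep along -17.9 z 62.8
304 along -35.5 across -0.6 dep along -35.0 z 56.0
[228, 227, 227, 228, 224, 124, 91, 148, 101, 65, 68, 73, 64, 65, 61, 64, 61, 63, 61, 61, 60, 60, 61, 61, 61, 57, 56, 57, 55, 55, 58, 55, 62, 58, 58, 61, 57, 47, 56, 58, 57, 112, 141, 148, 140, 149, 150, 149, 142, 100, 98, 176, 184, 104]
236 298 333
250 299 332
262 299 333
```

arm_command:
  deltas:
    - {"dx":0.0008,"dy":0.0012,"dz":-0.03,"yaw":0,"jaw":0.6}
    - {"dx":0.0008,"dy":0.0012,"dz":-0.06,"yaw":0,"jaw":0.6}
    - {"dx":0.0008,"dy":0.0012,"dz":-0.085,"yaw":0,"jaw":0.6}
    - {"dx":0.0008,"dy":0.0012,"dz":-0.1,"yaw":0,"jaw":0.6}
    - {"dx":0.0008,"dy":0.0012,"dz":-0.112,"yaw":0,"jaw":0.6}
    - {"dx":0.0008,"dy":0.0012,"dz":-0.112,"yaw":0,"jaw":0.6}
    - {"dx":0.0008,"dy":0.0012,"dz":-0.112,"yaw":0,"jaw":0.6}

```text
clock: 18.4
eef_pos: [603.9, -32.8, -0.2]
tool_rot: [3.14, -0.001, 0.926]
force: [0.5, 0.7, 0.3]
width: 51.3
gripper_force: 0.0
```

arm_command:
  deltas:
    - {"dx":0,"dy":0,"dz":0,"yaw":0,"jaw":0.3}
    - {"dx":0,"dy":0,"dz":0,"yaw":0,"jaw":0.2}
    - {"dx":0,"dy":0,"dz":0,"yaw":0,"jaw":0}
    - {"dx":0,"dy":0,"dz":0,"yaw":0,"jaw":0}
    - {"dx":0,"dy":0,"dz":0,"yaw":0,"jaw":0}
    - {"dx":0,"dy":0,"dz":0,"yaw":0,"jaw":0}
    - {"dx":0,"dy":0,"dz":0,"yaw":0,"jaw":0}
    - {"dx":0,"dy":0,"dz":0,"yaw":0,"jaw":0}

```text
clock: 19.2
eef_pos: [603.6, -32.4, 0.2]
tool_rot: [3.141, -0.001, 0.927]
force: [-1.4, 0.3, 5.1]
width: 21.5
gripper_force: 58.4
```

arm_command:
  deltas:
    - {"dx":0.003,"dy":0.004,"dz":0,"yaw":0,"jaw":0}
    - {"dx":0.006,"dy":0.008,"dz":0,"yaw":0,"jaw":0}
    - {"dx":0.009,"dy":0.012,"dz":0,"yaw":0,"jaw":0}
    - {"dx":0.012,"dy":0.016,"dz":0,"yaw":0,"jaw":0}
    - {"dx":0.015,"dy":0.02,"dz":0,"yaw":0,"jaw":0}
    - {"dx":0.018,"dy":0.024,"dz":0,"yaw":0,"jaw":0}
    - {"dx":0.021,"dy":0.028,"dz":0,"yaw":0,"jaw":0}
    - {"dx":0.024,"dy":0.032,"dz":0,"yaw":0,"jaw":0}
    - {"dx":0.024,"dy":0.032,"dz":0,"yaw":0,"jaw":0}
    - {"dx":0.024,"dy":0.032,"dz":0,"yaw":0,"jaw":0}
    - {"dx":0.024,"dy":0.032,"dz":0,"yaw":0,"jaw":0}
    - {"dx":0.024,"dy":0.032,"dz":0,"yaw":0,"jaw":0}

```text
clock: 20.4
eef_pos: [624.8, -4.1, 0.1]
tool_rot: [-3.141, 0.006, 0.925]
force: [-6.8, -5.1, 10.5]
width: 21.6
gripper_force: 58.8
```

Run:
```python
from h import *
s=read_state();e=s['eef_pos'];print(e,s['tool_rot'],s['width'],s['force'],s['gripper_force'])
print('travel',(e[:2]-[603.6,-32.4])@[.601,.799])
for n,f in(('wrist','w11'),('top','t11'),('scene','s11')):
  grab(n,f);im,d,K,T=load(f)
  hsv=cv2.cvtColor(im,cv2.COLOR_RGB2HSV);m=cv2.inRange(hsv,(0,130,60),(8,255,255))|cv2.inRange(hsv,(172,130,60),(180,255,255))
  k,l,st,c=cv2.connectedComponentsWithStats(m)
  for i in range(1,k):
    if st[i][4]>4:
      p=(wdep if n=='wrist' else dep)(f,*c[i])
      if 480<p[0]<680 and -150<p[1]<80: print(f,'red',c[i].round(1),st[i].tolist(),p.round(1),'along',((p[:2]-[603.6,-32.4])@[.601,.799]).round(1))
```

```text
[ 6.24779504e+02 -4.10704112e+00  1.23316165e-01] [-3.14057922  0.00570374  0.92501594] 21.55864714531142 [-6.79967523 -5.09305155 10.46326288] 58.80738437175751
travel 35.3349562167005
```

arm_command:
  deltas:
    - {"dx":0.0015,"dy":0.002,"dz":0,"yaw":0,"jaw":0}
    - {"dx":0.003,"dy":0.004,"dz":0,"yaw":0,"jaw":0}
    - {"dx":0.003,"dy":0.004,"dz":0,"yaw":0,"jaw":0}
    - {"dx":0.003,"dy":0.004,"dz":0,"yaw":0,"jaw":0}
    - {"dx":0.003,"dy":0.004,"dz":0,"yaw":0,"jaw":0}
    - {"dx":0.003,"dy":0.004,"dz":0,"yaw":0,"jaw":0}
    - {"dx":0.003,"dy":0.004,"dz":0,"yaw":0,"jaw":0}
    - {"dx":0.003,"dy":0.004,"dz":0,"yaw":0,"jaw":0}

```text
clock: 21.35
eef_pos: [627.5, -0.4, 0.1]
tool_rot: [-3.14, 0.006, 0.925]
force: [-6.8, -5.4, 11.9]
width: 21.5
gripper_force: 58.8
```

Run:
```python
from h import *
s=read_state();e=s['eef_pos'];print(e,s['width'],s['force'],s['gripper_force'],s['qd'].round(3))
print('travel',(e[:2]-[603.6,-32.4])@[.601,.799],'spring',-s['force'][:2]@[.601,.799])
for n,f in(('wrist','w12'),('top','t12'),('scene','s12')):
  grab(n,f);im,d,K,T=load(f)
  hsv=cv2.cvtColor(im,cv2.COLOR_RGB2HSV);m=cv2.inRange(hsv,(0,80,40),(10,255,255))|cv2.inRange(hsv,(170,80,40),(180,255,255))
  k,l,st,c=cv2.connectedComponentsWithStats(m)
  for i in range(1,k):
    if st[i][4]>2:
      p=(wdep if n=='wrist' else dep)(f,*c[i])
      if 520<p[0]<660 and -120<p[1]<60: print(f,'red',c[i].round(1),st[i].tolist(),p.round(1),'along',((p[:2]-[603.6,-32.4])@[.601,.799]).round(1))
  q=[562.6+20,-60.4,47]; 
print('mouth in scene/top',[ (lambda c:(K[0,2]+K[0,0]*c[0]/c[2],K[1,2]+K[1,1]*c[1]/c[2]))(T[:3,:3].T@(np.array([582.2,-60.8,47])-T[:3,3])) for _,_,K,T in (load('s12'),load('t12'))])
```

```text
[ 6.27519755e+02 -3.67454774e-01  1.17081316e-01] 21.49387978958612 [-6.81493042 -5.38524397 11.91781942] 58.84285390377045 [ 0.    -0.002  0.     0.002 -0.     0.    -0.001]
travel 39.969776512394404 spring 8.398583113488645
s12 red [207. 257.] [207, 255, 1, 5, 5] [577.7 -58.4  51.6] along -36.4
mouth in scene/top [(np.float64(206.6530109370999), np.float64(258.1142830704172)), (np.float64(222.90427780112486), np.float64(198.2067364307872))]
```

Run:
```python
from h import *
for f in('scene0','s11','s12'):
    im=load(f)[0].astype(int);print(f)
    for v in (255,257,259): print([tuple(im[v,u]) and (int(im[v,u,0]-im[v,u,1]),int(im[v,u].max())) for u in range(198,216)])
```

```text
scene0
[(8, 148), (8, 177), (8, 189), (8, 190), (8, 189), (8, 188), (8, 188), (9, 189), (9, 188), (12, 186), (20, 184), (29, 180), (23, 170), (13, 160), (7, 156), (7, 156), (6, 155), (6, 155)]
[(9, 120), (9, 140), (9, 150), (8, 151), (8, 150), (9, 148), (9, 146), (8, 145), (9, 144), (12, 145), (19, 149), (25, 151), (20, 145), (11, 136), (7, 134), (6, 134), (7, 133), (6, 132)]
[(9, 94), (8, 105), (9, 112), (8, 116), (8, 115), (8, 115), (9, 114), (8, 115), (9, 115), (10, 115), (15, 120), (19, 125), (17, 126), (11, 123), (7, 120), (7, 119), (7, 118), (6, 117)]
s11
[(8, 187), (8, 185), (8, 183), (8, 179), (8, 177), (8, 176), (8, 175), (8, 174), (9, 174), (11, 170), (18, 164), (25, 157), (20, 148), (11, 140), (7, 137), (6, 135), (5, 136), (6, 135)]
[(9, 141), (8, 139), (8, 136), (8, 134), (8, 130), (7, 129), (8, 129), (7, 127), (8, 126), (11, 127), (17, 130), (23, 132), (19, 128), (11, 122), (7, 120), (6, 120), (6, 118), (6, 118)]
[(7, 106), (7, 105), (8, 106), (7, 105), (7, 104), (6, 105), (7, 104), (7, 103), (7, 105), (10, 107), (13, 109), (18, 116), (17, 116), (11, 114), (7, 110), (6, 109), (6, 108), (6, 109)]
s12
[(7, 187), (8, 184), (8, 182), (7, 179), (8, 178), (8, 176), (9, 175), (13, 176), (24, 176), (41, 173), (46, 167), (36, 159), (21, 148), (11, 140), (6, 136), (5, 136), (6, 135), (7, 136)]
[(7, 140), (8, 139), (10, 138), (8, 134), (7, 131), (7, 128), (7, 128), (12, 127), (22, 129), (36, 132), (40, 134), (31, 133), (19, 128), (11, 123), (7, 119), (6, 119), (5, 117), (5, 118)]
[(7, 107), (8, 106), (7, 105), (7, 104), (8, 105), (7, 103), (7, 103), (9, 105), (15, 106), (25, 108), (29, 114), (25, 116), (18, 116), (11, 112), (5, 108), (6, 109), (6, 109), (7, 108)]
```

The red ring has just emerged at the mouth. It was hidden at 35 mm, so the draw is about 40 mm. I'll hold briefly and hand in.

arm_command:
  deltas:
    - {"dx":0,"dy":0,"dz":0,"yaw":0,"jaw":0}
    - {"dx":0,"dy":0,"dz":0,"yaw":0,"jaw":0}
    - {"dx":0,"dy":0,"dz":0,"yaw":0,"jaw":0}
    - {"dx":0,"dy":0,"dz":0,"yaw":0,"jaw":0}
    - {"dx":0,"dy":0,"dz":0,"yaw":0,"jaw":0}
    - {"dx":0,"dy":0,"dz":0,"yaw":0,"jaw":0}

```text
clock: 22.1
eef_pos: [627.5, -0.4, 0.1]
tool_rot: [-3.14, 0.006, 0.925]
force: [-7.4, -5.4, 11.5]
width: 21.5
gripper_force: 58.8
```

```bash
python3 -c "
from cell import *
print(read_state()['eef_pos'],finish_job())"
```

```text
the job is handed in; nothing more can be done
[ 6.27490550e+02 -3.70373124e-01  1.14279516e-01] None
```

The job is handed in at 22 s, no verdict returned: both empty places hold a seated yellow tube, the third is still in the bench rack, and the gripper holds the knob at about 40 mm with the red ring at the sleeve mouth; my first grasp closed on a cap and briefly rocked the bench rack, with no lasting effect seen.

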